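# Lock the framing-board fence against the caramel bar

### The arm

A 6-joint arm with a two-finger parallel gripper is mounted at the origin on the work surface. World frame = base frame: x ahead of the robot, y to its left, z up, the work surface at z = 0. Lengths are in m, angles in rad, forces in N, time in s.
With the tool pointing down it reaches from about 0.35 to 0.975 m from the base axis. Payload 4.9 kg.
Tool frame: the origin (TCP) lies on the centre line of the jaws, within the pads' length; the fingertips stand manip.tcp_to_tips ahead of it and the grasp point (between the pads) is the TCP (manip.tcp_to_tips is the distance from the TCP to the fingertips, in m); y points along the fingers, z is the direction in which the jaws open and shut, and the axes are right-handed (so a half turn about y gives the same grasp; the last joint's range is limited). The gripper opens to 85 mm and grips with 20 to 120 N. Pads are 22 mm wide; open, the fingers measure 114 mm over their backs; the gripper's body (76 mm by 85 mm) begins 54 mm behind the grasp point. The pads swing forward as they close: fully open they stand 13 mm farther back than shut.
Start: joints at [-1.386, 0.053, 1.613, -0, 1.476, -0.119], TCP at [0.187, -0.596, 0.25] pointing down, gripper open.
Joint ranges: [-3.01, 3.01], [-1.01, 2.22], [0.06, 2.58], [-1.02, 4.17], [0.09, 2.62], [-3.14, 3.14]. Speed limits (rad/s): [2.57, 2.57, 3.14, 3.14, 3.14, 3.14].

### API

Orientations are given as a unit quaternion [w, x, y, z].
In Python, from plant import manip gives the robot as it stands.
- The arm moves only by the tool apply_moves, never from a script. Its argument "moves" is a list of rows, each a list of 7 numbers: the gripper's target within -1 to 1 (shut at 1, half-way at 0, fully open at -1), then the shift along the tool's x, y, z in mm, then the turn, a rotation vector about the tool's x, y, z in degrees. A call has 1 to 20 rows; each row shifts and turns the commanded pose from where the row before left it, along the tool's axes as they then stand; what a row does not reach is not made up. A row lasts 1/10 s, in which the tool goes at most 50 mm and 8.59 degrees, less where a joint would pass 70% of its speed; a pose out of reach is approached as far as the arm can. A call with a gripper value outside its range is refused whole. The fingers move at their own pace and stop on an object; the grip force is fixed at half the most. Time passes only in rows, so rows that do not move let the fingers close. It gives the time, the measured TCP pose, the force and the opening at its end, in the units of the state.
- manip.state(): the state, without advancing time (a new reading comes with each control period).
- manip.grab_frame(name): name is "scene" or "top"; returns the picture (384x512x3 uint8, blue, green, red); there is no depth.
- manip.calibration(name): a dict with "mtx" (3x3 intrinsics, pixels), "distortion" ([k1, k2, p1, p2, k3] as OpenCV has them; the pictures are not rectified), "T" (4x4, takes a point from camera to world coordinates). Camera axes: x right, y down, z forward; pixel columns grow to the right and rows downward; lengths in m; the calibration is good to about 2 mm. A picture is of the moment at which its call begins. calibration takes no time and is no camera call.
- manip.job_done(): hands the job in, once; it reports no verdict.
The state is a dict: "time": time; "joint_pos": joint angles; "joint_vel": joint speeds; "joint_efforts": joint torques, N m; "tool_pos": TCP position; "tool_rot": TCP orientation; "contact_force": force on the tool from outside, world axes, zero at the start; "ft_torque": the same for the moment, N m; "gripper_width": opening from 0.0 (shut) to 1.0 (fully open).
Only numpy, scipy, OpenCV 4.12 (cv2) and the standard library are available. Lean on these libraries where they do the work, as an engineer would, in place of code of your own. Each camera call takes 0.05 s, during which the arm holds its last target. There are 200 camera calls.

### The job

On the white framing board, slide the carriage with the long fence plate along its rail until the plate is up against the loose steel bar, without shoving the bar along. Then flip that carriage's cam lever right over, away from the robot, so that the fence is fully locked there, and let go. Do not lock it before it is in place.

Things in the scene. Friction and masses are not known exactly. Their poses are not given: they have to be found in the camera images.
- lever_grip (a point): Centre of the black ball knob (24 mm diameter) on the long fence's cam lever, 80 mm from the hinge, on an 11 mm steel shaft. Hinge: level, along the rail, mid-carriage, 56 mm above the table. Free: ball 134 mm up. Locked: nearly flat on the far side, ball 71 mm up, 79 mm beyond the hinge. 45 mm free on both sides; carriage under 65 mm high. Held, it can draw the carriage along and swing.
- fence_lever (a joint): Angle of that lever, rad: 0 = free (up, leaning 0.26 from vertical towards the robot); grows as it swings over the rail, away from the robot; 1.65 = fully locked, end stop. Stays where left. Needs about 2 N at the grip, up to 8 N in the last 0.6 rad, where the cam grips the rail and the carriage hardly slides any more.
- fence_face (a point): Middle of the bar-side face of the long steel fence plate (180 x 8 x 26 mm), 35 mm above the table, 130 mm from the rail's middle line. Axes: x square to the rail, away from the robot; y along the rail, away from the bar; z up. The carriage (64 mm along the rail, plate at its middle) drags 3 N, stays put. The other carriage, with a 45 mm short plate and a like lever, plays no part.
- bar: Loose solid steel bar, 180 x 20 x 20 mm, about 0.4 to 0.7 kg, lying on the white board between the two carriages, parallel to the fence plate within 2 degrees. Origin: centre of its underside; x along its length, y along the rail towards the long fence, z up. Its fence side is at y = +10 mm.
There are look-alikes about, which are no part of the job. Several things have the shape of the bar; the one meant has the colours described above.

How it is judged:
On the way, in this order (a step that is already met when the one before it is completed fails the run):
1. the long fence's plate is up against the bar (gap under 12 mm) while its lever is still free (y of fence_face in the frame of bar between 0.003 and 0.022 m and value of joint fence_lever below 0.8 rad), for 0.2 s.
2. the lever is flipped over to locked (value of joint fence_lever above 1.4 rad), for 0.2 s.
At the end, for the whole second after the job is handed in: The long fence's lever is locked (joint over 1.4 of 1.65 rad), the fence plate's face is at the bar (gap under 12 mm), and the bar lies at rest within 25 mm of where it started (value of joint fence_lever above 1.4 rad and y of fence_face in the frame of bar between 0.003 and 0.022 m and distance of bar from where it was at the start of the episode below 0.025 m and linear speed of bar below 0.02 m/s); the robot touches nothing.
It fails at once if the bar is shoved more than 25 mm from its place (distance of bar from where it was at the start of the episode above 0.025 m).
It fails at once if the lever is flipped to locked while the fence is still over 30 mm short of the bar (value of joint fence_lever above 1.2 rad and y of fence_face in the frame of bar above 0.04 m).
It also fails if it takes over 40 s, if anything falls off the work surface, if the arm or the gripper's body presses on something with over 40 N, if the wrist force passes 120 N, or if a joint passes its speed limit or range.

## Working session

There is one attempt and no reset: what is moved stays moved. The work goes in short steps, Python scripts to look and compute and a tool call to move; the robot and the scene stay as the last step left them, time stands still between calls to the robot, and variables do not carry over. Pictures are saved under pics/ and viewed, about 8 in all and at most 12, crops included, and the job is handed in when it is done.

Besides the shell and the picture viewer there is one more tool, called after "Emit:" as name(argument=value, ...) on one line, values as JSON. apply_moves: Moves the arm, as the interface text tells. Its arguments: {"type":"object","properties":{"moves":{"type":"array","items":{"type":"array","items":{"type":"number"}}}},"required":["moves"]}

```bash
mkdir -p pics
cat > h.py <<'E'
import numpy as np, cv2
from plant import manip
def cal(n):
    c=manip.calibration(n); return np.array(c["mtx"],float),np.array(c["distortion"],float),np.array(c["T"],float)
def ray(n,px):
    K,d,T=cal(n); u=cv2.undistortPoints(np.array([[px]],float),K,d)[0,0]
    return T[:3,3],T[:3,:3]@np.array([u[0],u[1],1.])
def on_z(n,px,z):
    o,r=ray(n,px); return o+r*(z-o[2])/r[2]
def proj(n,P):
    K,d,T=cal(n); R=T[:3,:3].T
    return cv2.projectPoints(np.array(P,float).reshape(-1,1,3),cv2.Rodrigues(R)[0],-R@T[:3,3],K,d)[0].reshape(-1,2)
def tri(p1,p2):
    o1,r1=ray("scene",p1);o2,r2=ray("top",p2)
    s=np.linalg.lstsq(np.c_[r1,-r2],o2-o1,rcond=None)[0]; a=o1+s[0]*r1;b=o2+s[1]*r2
    return (a+b)/2,np.linalg.norm(a-b)
def snap(n,f):
    im=manip.grab_frame(n); cv2.imwrite(f"pics/{f}.png",im); return im
E
python3 - <<'E'
from h import *
a=snap("scene","s0");b=snap("top","t0")
for n in("scene","top"):print(n,cal(n)[2].round(3).tolist())
s=manip.state();print(s["tool_pos"],s["tool_rot"],s["time"],manip.tcp_to_tips)
E
```

```text
scene [[-0.766, 0.506, -0.398, 0.907], [0.643, 0.614, -0.458, 0.453], [0.013, -0.606, -0.795, 1.182], [0.0, 0.0, 0.0, 1.0]]
top [[-0.023, -0.982, 0.186, 0.072], [-1.0, 0.02, -0.018, -0.141], [0.014, -0.186, -0.982, 1.726], [0.0, 0.0, 0.0, 1.0]]
[ 0.1868702  -0.5958471   0.24915928] [ 0.10698887 -0.10701999  0.69964136 -0.6982851 ] 0.1 0.019
```

View pics/s0.png

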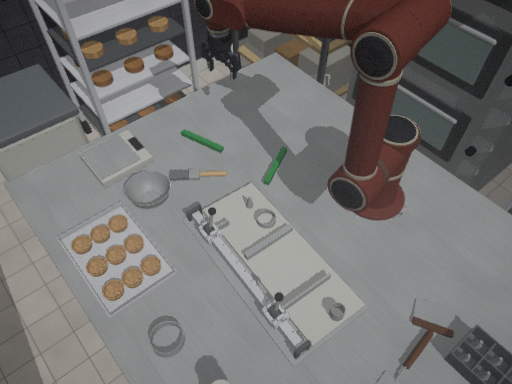

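View pics/t0.png

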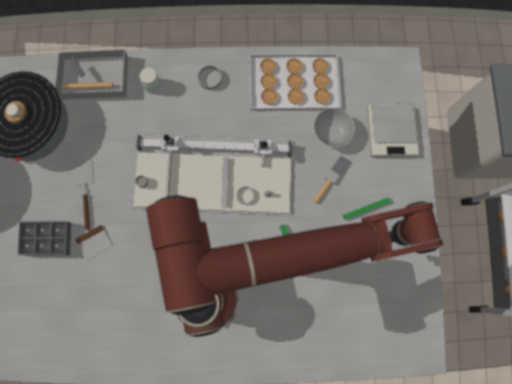

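The white board holds the rail. One carriage is near scene (280,300) / top (168,143), the other near scene (210,218) / top (264,147). There is a grey bar at scene (268,240) / top (223,180). The green bars at scene (202,140) and (275,165) have the same shape but the wrong colour, and they lie off the board. I'll confirm in enlarged crops.

Run:
```python
import cv2,numpy as np
a=cv2.imread("pics/s0.png")[180:360,175:370];b=cv2.imread("pics/t0.png")[125:225,125:305]
a=cv2.resize(a,None,fx=3.3,fy=3.3,interpolation=cv2.INTER_CUBIC);b=cv2.resize(b,None,fx=4,fy=4,interpolation=cv2.INTER_CUBIC)
cv2.imwrite("pics/s0c.png",a);cv2.imwrite("pics/t0c.png",b)
```

```text
(no output)
```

View pics/s0c.png

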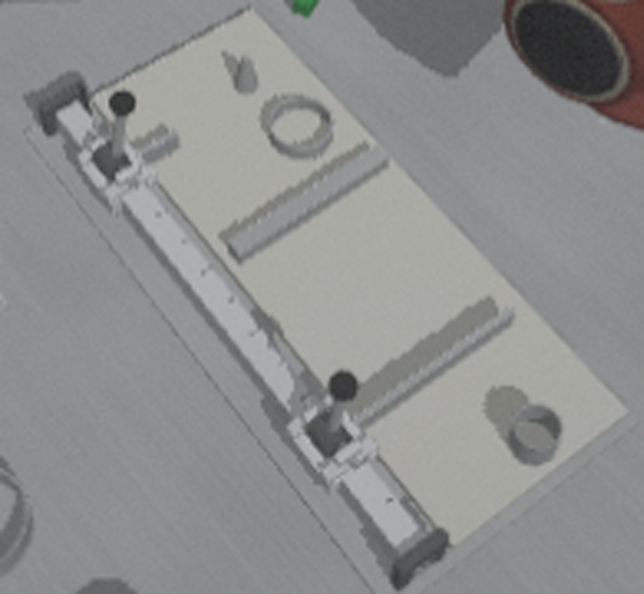

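View pics/t0c.png

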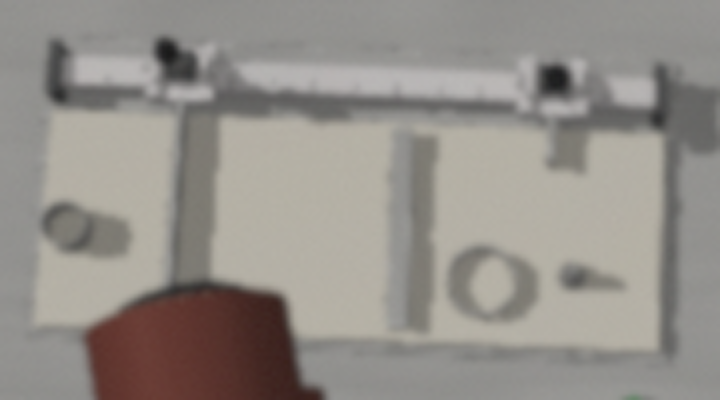

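Target: the long, thin plate is attached to the carriage at scene (275,312), with its knob at scene (279,297) / top (167,137). The bar is the steel-grey one on the board, at scene (267,241) / top (225,182). The short-plate carriage at scene (209,227) plays no part. Next I'll measure knobs, bar and plate.

Run:
```python
from h import *
def knob(f,c,r=9):
    im=cv2.imread(f"pics/{f}.png").max(2); x,y=c
    m=(im[y-r:y+r+1,x-r:x+r+1]<55).astype(np.uint8)
    n,l,st,ce=cv2.connectedComponentsWithStats(m)
    i=1+np.argmin([np.hypot(*(q-r)) for q in ce[1:]])
    return ce[i]+[x-r,y-r],st[i].tolist()
for nm,s,t in(("long",(279,297),(167,138)),("short",(212,211),(263,144))):
    a,sa=knob("s0",s);b,sb=knob("t0",t)
    print(nm,a.round(1),sa[2:],b.round(1),sb[2:],[q.round(4) if hasattr(q,'round') else q for q in tri(a,b)])
    print("  z=.134:",on_z("scene",a,.134).round(4),on_z("top",b,.134).round(4))
S=lambda x,y:(x/3.3+175,y/3.3+180)
Tt=lambda x,y:(x/4+125,y/4+125)
# bar ends (middle of top face), scene: far-end / near-end ; top
for nm,s,t in(("bar far",(230,248),(401,130)),("bar near",(380,156),(399,330))):
    print(nm,tri(S(*s),Tt(*t)),on_z("scene",S(*s),.03).round(4),on_z("top",Tt(*t),.03).round(4))
print("plate tops z.048 far/near",on_z("scene",S(365,420),.048).round(4),on_z("scene",S(512,315),.048).round(4),"top far,mid",on_z("top",Tt(182,108),.048).round(4),on_z("top",Tt(174,275),.048).round(4))
# gray profile bar/plate scanline
b=cv2.imread("pics/t0.png")
for r in(160,170,180,190,200):print(r,[(int(p.max())-int(p.min()),int(p.mean())) for p in b[r,218:238]])
```

```text
Traceback (most recent call last):
ValueError: attempt to get argmin of an empty sequence
```

Run:
```python
from h import *
def knob(f,c,r=9):
    im=cv2.imread(f"pics/{f}.png").max(2); x,y=c
    w=im[y-r:y+r+1,x-r:x+r+1].astype(int); m=(w<w.min()+30).astype(np.uint8)
    n,l,st,ce=cv2.connectedComponentsWithStats(m)
    i=1+np.argmin([np.hypot(*(q-r)) for q in ce[1:]])
    return ce[i]+[x-r,y-r],st[i].tolist()+[int(w.min())]
for nm,s,t in(("long",(279,297),(167,138)),("short",(212,211),(263,144))):
    a,sa=knob("s0",s);b,sb=knob("t0",t)
    print(nm,a.round(1),sa[2:],b.round(1),sb[2:],tri(a,b))
    print("  z=.134:",on_z("scene",a,.134).round(4),on_z("top",b,.134).round(4))
S=lambda x,y:(x/3.3+175,y/3.3+180)
Tt=lambda x,y:(x/4+125,y/4+125)
for nm,s,t in(("bar far",(230,248),(401,130)),("bar near",(380,156),(399,330))):
    print(nm,tri(S(*s),Tt(*t)),on_z("scene",S(*s),.03).round(4),on_z("top",Tt(*t),.03).round(4))
print("plate tops z.048 far/near",on_z("scene",S(365,420),.048).round(4),on_z("scene",S(512,315),.048).round(4),"top far,mid",on_z("top",Tt(182,108),.048).round(4),on_z("top",Tt(174,275),.048).round(4))
b=cv2.imread("pics/t0.png")
for r in(165,185,200):print(r,[(int(p.max())-int(p.min()),int(p.mean())) for p in b[r,220:236]])
for r in(160,180):print(r,[(int(p.max())-int(p.min()),int(p.mean())) for p in b[r,162:182]])
```

```text
long [278.6 296.8] [8, 9, 57, 55] [166.8 138. ] [5, 5, 20, 27] (array([0.54804905, 0.11823937, 0.13061411]), np.float64(0.0021735797081959157))
  z=.134: [0.5498 0.1184 0.134 ] [0.5464 0.1185 0.134 ]
short [211.6 211. ] [8, 7, 43, 54] [263.4 144.5] [6, 6, 31, 33] (array([ 0.51913543, -0.21337682,  0.1325649 ]), np.float64(0.006579042506390307))
  z=.134: [ 0.5216 -0.2153  0.134 ] [ 0.5164 -0.2109  0.134 ]
bar far (array([ 0.50192364, -0.07955974,  0.03097444]), np.float64(0.007084682920968674)) [ 0.5037 -0.0829  0.03  ] [ 0.4998 -0.0768  0.03  ]
bar near (array([ 0.32113013, -0.07385694,  0.01849394]), np.float64(0.0037153976893351337)) [ 0.328  -0.0701  0.03  ] [ 0.3183 -0.0728  0.03  ]
plate tops z.048 far/near [0.5261 0.1266 0.048 ] [0.3608 0.1366 0.048 ] top far,mid [0.5198 0.1183 0.048 ] [0.3683 0.1238 0.048 ]
165 [(16, 173), (14, 171), (11, 162), (6, 151), (4, 146), (3, 145), (4, 142), (5, 132), (6, 122), (9, 119), (11, 120), (10, 122), (10, 125), (12, 137), (14, 155), (16, 169)]
185 [(14, 172), (11, 166), (7, 156), (4, 148), (3, 147), (3, 146), (3, 145), (4, 137), (7, 124), (9, 120), (9, 122), (10, 126), (12, 139), (13, 157), (14, 169), (15, 173)]
200 [(13, 164), (9, 156), (5, 151), (3, 150), (3, 148), (4, 145), (4, 134), (7, 121), (10, 120), (10, 121), (11, 123), (11, 125), (12, 138), (14, 155), (14, 169), (15, 172)]
160 [(15, 172), (14, 173), (14, 174), (14, 173), (14, 172), (13, 167), (8, 152), (3, 135), (4, 110), (6, 105), (9, 115), (10, 119), (11, 120), (10, 121), (10, 121), (10, 120), (10, 124), (12, 139), (15, 161), (15, 172)]
180 [(15, 173), (15, 174), (16, 173), (14, 168), (10, 157), (6, 144), (4, 127), (4, 109), (9, 112), (11, 118), (11, 121), (11, 121), (10, 120), (10, 120), (11, 121), (11, 125), (13, 139), (15, 161), (16, 173), (15, 173)]
```

```bash
cat >> h.py <<'E'
from scipy.spatial.transform import Rotation as Ro
def axes():
    q=manip.state()["tool_rot"]; return Ro.from_quat([q[1],q[2],q[3],q[0]])
def togo(P): # shift in tool axes, mm
    s=manip.state(); return (axes().as_matrix().T@(np.array(P)-s["tool_pos"])*1000).round(1)
def turn(yaw): # tool z along rail (+ or -), y down
    out=[]
    for sg in(1,-1):
        z=sg*np.array([np.sin(yaw),np.cos(yaw),0]); y=np.array([0,0,-1.]); R=np.c_[np.cross(y,z),y,z]
        out.append(np.degrees((axes().inv()*Ro.from_matrix(R)).as_rotvec()).round(1))
    return out
E
python3 - <<'E'
from h import *
print(axes().as_matrix().round(3)); print(turn(np.radians(4.7)))
for sg in (1,-1):
  yaw=np.radians(4.7);z=sg*np.array([np.sin(yaw),np.cos(yaw),0]);y=np.array([0,0,-1.]);R=np.c_[np.cross(y,z),y,z]
  print((R.T@(np.array([.548,.118,.25])-manip.state()["tool_pos"])*1000).round(0))
E
```

```text
[[-0.954 -0.     0.299]
 [-0.299  0.002 -0.954]
 [-0.    -1.    -0.002]]
[array([   0. , -157.9,   -0.2]), array([ 0.1, 22.1,  0. ])]
[301.  -1. 741.]
[-301.   -1. -741.]
```

Emit:
apply_moves(moves=[[-0.2,0,0,0,0,7.4,0],[-0.2,0,0,0,0,7.4,0],[-0.2,0,0,0,0,7.3,0],[-0.2,-15,0,-37,0,0,0],[-0.2,-15,0,-37,0,0,0],[-0.2,-15,0,-37,0,0,0],[-0.2,-15,0,-37,0,0,0],[-0.2,-15,0,-37,0,0,0],[-0.2,-15,0,-37,0,0,0],[-0.2,-15,0,-37,0,0,0],[-0.2,-15,0,-37,0,0,0],[-0.2,-15,0,-37,0,0,0],[-0.2,-15,0,-37,0,0,0],[-0.2,-15,0,-37,0,0,0],[-0.2,-15,0,-37,0,0,0],[-0.2,-15,0,-37,0,0,0],[-0.2,-15,0,-37,0,0,0],[-0.2,-15,0,-37,0,0,0],[-0.2,-15,0,-37,0,0,0],[-0.2,-15,0,-37,0,0,0]])

```text
time: 2.1
tool_pos: [0.4928, 0.0114, 0.2499]
tool_rot: [0.029, -0.029, -0.706, 0.707]
contact_force: [-0.1, -1.5, 0.0]
gripper_width: 0.598
```

Run:
```python
from h import *
print(togo([.548,.118,.25]),axes().as_matrix().round(3),manip.state()["gripper_width"])
```

```text
[-4.630e+01 -1.000e-01 -1.108e+02] [[-0.997 -0.    -0.082]
 [ 0.082 -0.    -0.997]
 [ 0.    -1.     0.   ]] 0.5979902191296217
```

Emit:
apply_moves(moves=[[-0.2,-15,0,-37,0,0,0],[-0.2,-15,0,-37,0,0,0],[-0.2,-16,0,-37,0,0,0],[-0.2,0,0,0,0,0,0]])

```text
time: 2.5
tool_pos: [0.5482, 0.1199, 0.2494]
tool_rot: [-0.028, 0.027, 0.707, -0.706]
contact_force: [-0.6, -1.5, -0.3]
gripper_width: 0.597
```

Run:
```python
from h import *
print(togo([.548,.118,.25]))
a=snap("scene","s1");b=snap("top","t1")
a=cv2.resize(a[170:370,190:370],None,fx=3,fy=3,interpolation=cv2.INTER_CUBIC)
b=cv2.resize(b[95:225,125:245],None,fx=4,fy=4,interpolation=cv2.INTER_CUBIC)[:, :260]
h=np.zeros((600,800,3),np.uint8);h[:600,:540]=a;h[:520,540:800]=b
cv2.imwrite("pics/v1.png",h)
```

```text
[ 0.1 -0.6  2. ]
```

View pics/v1.png

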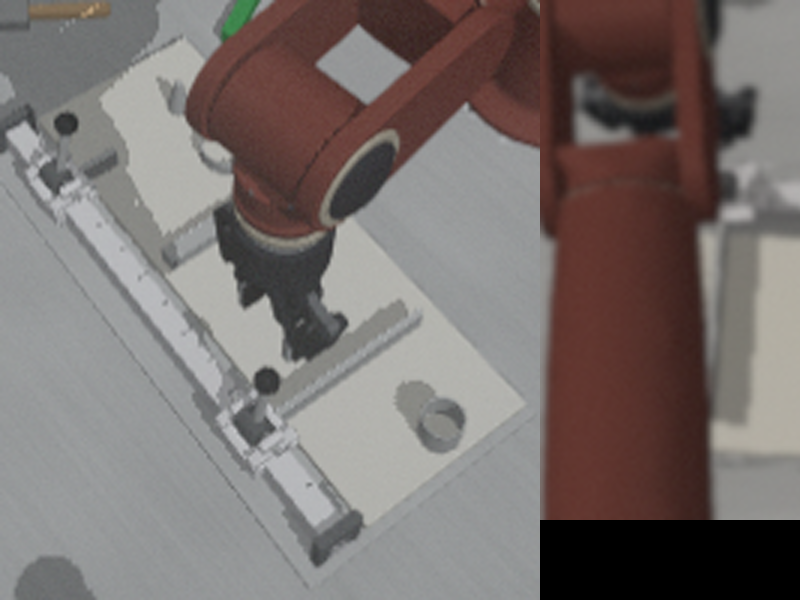

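The gripper hangs above the knob (scene knob at about (279,297)), with the fingers clear. I'll descend and grip.

Emit:
apply_moves(moves=[[-0.2,0,25,2,0,0,0],[-0.2,0,25,0,0,0,0],[-0.2,0,25,0,0,0,0],[-0.2,0,20,0,0,0,0],[-0.2,0,12,0,0,0,0],[-0.2,0,10,0,0,0,0],[-0.2,0,0,0,0,0,0]])

```text
time: 3.3
tool_pos: [0.5465, 0.1139, 0.1321]
tool_rot: [0.03, -0.028, -0.706, 0.707]
contact_force: [-0.8, 0.5, -0.8]
gripper_width: 0.601
```

Run:
```python
from h import *
a=snap("scene","s2")
a=cv2.resize(a[240:340,220:340],None,fx=5,fy=5,interpolation=cv2.INTER_CUBIC)
cv2.imwrite("pics/v2.png",a); s=manip.state();print(proj("scene",[s["tool_pos"],s["tool_pos"]-[0,0,.019]]).round(1), togo([.548,.118,.132]))
```

```text
[[278.2 295.2]
 [277.9 298.3]] [-0.4  1.3 -3.9]
```

View pics/v2.png

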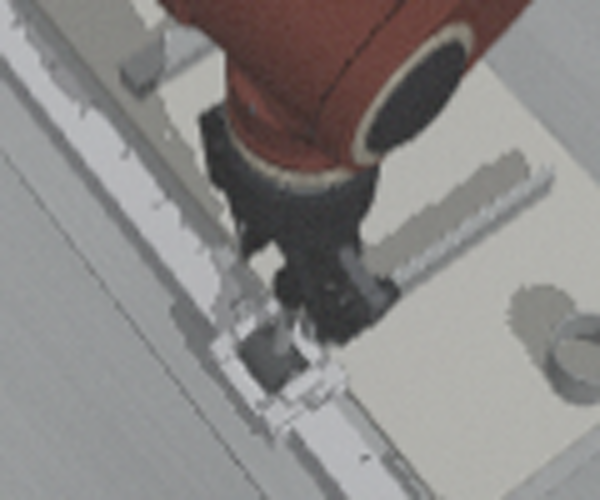

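The ball sits between the fingers, at about scene (279,297). I'll centre and close.

Emit:
apply_moves(moves=[[0.0,0,0,-4,0,0,0],[0.3,0,0,0,0,0,0],[1,0,0,0,0,0,0],[1,0,0,0,0,0,0],[1,0,0,0,0,0,0]])

```text
time: 3.85
tool_pos: [0.5486, 0.119, 0.1349]
tool_rot: [-0.028, 0.03, 0.707, -0.706]
contact_force: [-1.6, 2.3, 6.4]
gripper_width: 0.244
```

Emit:
apply_moves(moves=[[1,0,0,0,0,0,0],[1,0,0,5,0,0,0],[1,0,0,10,0,0,0],[1,0,0,10,0,0,0],[1,0,0,10,0,0,0],[1,0,0,10,0,0,0],[1,0,0,10,0,0,0],[1,0,0,10,0,0,0],[1,0,0,10,0,0,0],[1,0,0,10,0,0,0],[1,0,0,10,0,0,0],[1,0,0,10,0,0,0],[1,0,0,10,0,0,0],[1,0,0,10,0,0,0],[1,0,0,5,0,0,0],[1,0,0,0,0,0,0]])

```text
time: 5.45
tool_pos: [0.5381, -0.0123, 0.1346]
tool_rot: [0.028, -0.03, -0.706, 0.707]
contact_force: [1.0, -0.8, 5.0]
gripper_width: 0.248
```

Run:
```python
from h import *
a=snap("scene","s3");b=snap("top","t3")
a=cv2.resize(a[190:340,200:350],None,fx=4,fy=4,interpolation=cv2.INTER_CUBIC)
cv2.imwrite("pics/v3.png",a); s=manip.state();print(s["tool_pos"],s["contact_force"])
```

```text
[ 0.53806747 -0.01230033  0.13460561] [ 1.38523275 -1.08600515  4.07223679]
```

View pics/v3.png

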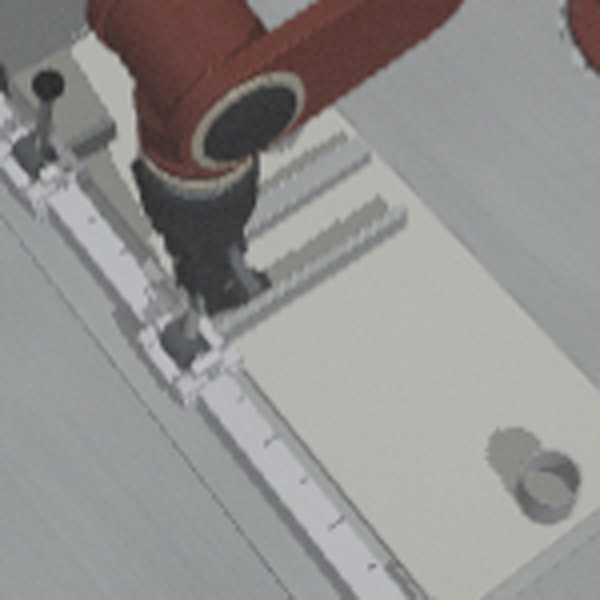

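The carriage followed. The plate is now at crop (330,262), about 80–85% of the way to the bar at crop (310,185), and the bar hasn't moved. Next I'll measure the remaining gap with profiles parallel to the rail.

```bash
cat >> h.py <<'E'
u=np.array([.082,.9966,0]);n=np.array([.9966,-.082,0])
def prof(cam,f,H,d,z,s):
    im=cv2.cvtColor(cv2.imread(f"pics/{f}.png"),cv2.COLOR_BGR2GRAY)
    P=H[None]-d*n+np.outer(s,u); P[:,2]=z
    p=proj(cam,P).astype(np.float32)
    return cv2.remap(im,p[:,0].reshape(1,-1),p[:,1].reshape(1,-1),cv2.INTER_LINEAR)[0]
E
python3 - <<'E'
from h import *
t=manip.state()["tool_pos"]; H=t+.0206*n
s=np.arange(-.09,.05,.004)
print("s(mm) ",(s*1000).astype(int).tolist())
for d in(.17,.185,.20):
    for z in(.03,.048):
        print(d,z,"scene",prof("scene","s3",H,d,z,s).tolist())
b=cv2.imread("pics/t3.png")[130:220,150:270]
cv2.imwrite("pics/v4.png",cv2.resize(b,None,fx=5,fy=5,interpolation=cv2.INTER_CUBIC))
E
```

```text
s(mm)  [-90, -86, -81, -77, -73, -69, -65, -61, -57, -53, -49, -45, -41, -37, -33, -29, -25, -21, -17, -13, -9, -5, -1, 2, 6, 10, 14, 18, 22, 26, 30, 34, 38, 42, 46]
0.17 0.03 scene [143, 151, 157, 158, 157, 148, 133, 140, 169, 180, 180, 180, 179, 173, 145, 144, 136, 137, 145, 156, 152, 134, 133, 160, 178, 180, 179, 180, 180, 180, 179, 180, 180, 180, 180]
0.17 0.048 scene [155, 135, 130, 154, 157, 157, 159, 159, 135, 139, 171, 180, 178, 180, 179, 180, 172, 142, 137, 136, 136, 170, 150, 129, 134, 166, 179, 181, 181, 180, 179, 180, 180, 180, 179]
0.185 0.03 scene [141, 153, 158, 159, 159, 148, 132, 141, 170, 179, 179, 179, 179, 178, 155, 138, 138, 136, 142, 157, 159, 134, 133, 159, 179, 180, 179, 179, 179, 180, 180, 181, 181, 180, 180]
0.185 0.048 scene [152, 135, 142, 153, 157, 158, 160, 155, 135, 144, 171, 179, 179, 180, 179, 179, 163, 139, 136, 136, 153, 160, 149, 133, 139, 166, 179, 180, 180, 179, 180, 180, 180, 180, 180]
0.2 0.03 scene [144, 155, 158, 160, 160, 144, 127, 148, 176, 180, 179, 180, 180, 178, 160, 137, 137, 137, 137, 161, 152, 132, 135, 167, 179, 180, 180, 180, 181, 180, 179, 180, 180, 181, 180]
0.2 0.048 scene [161, 136, 139, 157, 158, 157, 159, 152, 135, 146, 172, 180, 179, 179, 179, 179, 151, 142, 140, 140, 161, 159, 152, 131, 137, 171, 180, 179, 180, 180, 180, 180, 180, 180, 180]
```

View pics/v4.png

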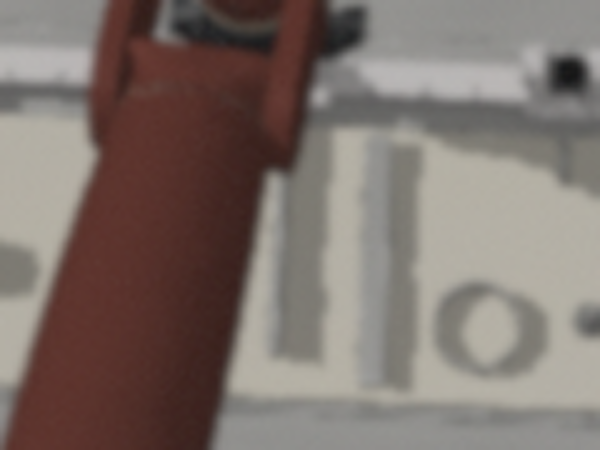

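Run:
```python
from h import *
t=manip.state()["tool_pos"]; H=t+.0206*n
s=np.arange(-.1,.012,.004)
print("s(mm) ",(s*1000).round().astype(int).tolist())
for d in(.13,.16,.19):
    for z in(.031,.048):
        print(d,z,prof("top","t3",H,d,z,s).tolist())
```

```text
s(mm)  [-100, -96, -92, -88, -84, -80, -76, -72, -68, -64, -60, -56, -52, -48, -44, -40, -36, -32, -28, -24, -20, -16, -12, -8, -4, 0, 4, 8]
0.13 0.031 [145, 128, 123, 120, 120, 131, 142, 146, 146, 149, 158, 169, 174, 176, 174, 168, 148, 130, 123, 122, 123, 122, 120, 120, 135, 150, 160, 162]
0.13 0.048 [143, 128, 123, 119, 118, 130, 142, 145, 146, 149, 159, 170, 175, 175, 174, 161, 141, 127, 123, 123, 122, 121, 118, 123, 140, 151, 158, 150]
0.16 0.031 [136, 124, 124, 122, 127, 137, 145, 147, 148, 155, 167, 174, 175, 175, 174, 168, 152, 132, 123, 123, 122, 122, 119, 118, 130, 150, 166, 173]
0.16 0.048 [137, 126, 122, 122, 129, 141, 146, 147, 149, 158, 168, 175, 176, 176, 174, 168, 148, 128, 123, 122, 123, 121, 117, 119, 138, 157, 169, 169]
0.19 0.031 [129, 123, 122, 122, 125, 136, 146, 148, 153, 160, 170, 175, 176, 176, 174, 163, 142, 128, 123, 123, 123, 122, 119, 124, 143, 156, 166, 173]
0.19 0.048 [128, 123, 123, 123, 127, 139, 146, 149, 153, 162, 172, 176, 177, 175, 170, 155, 136, 125, 122, 123, 122, 122, 120, 131, 149, 160, 169, 174]
```

Emit:
apply_moves(moves=[[1,0,0,5,0,0,0],[1,0,0,8,0,0,0],[1,0,0,8,0,0,0],[1,0,0,8,0,0,0],[1,0,0,8,0,0,0],[1,0,0,6,0,0,0],[1,0,0,4,0,0,0],[1,0,0,4,0,0,0],[1,0,0,0,0,0,0],[1,0,0,0,0,0,0]])

```text
time: 6.55
tool_pos: [0.5338, -0.0628, 0.1345]
tool_rot: [0.028, -0.03, -0.706, 0.707]
contact_force: [1.0, -0.4, 6.0]
gripper_width: 0.247
```

Run:
```python
from h import *
a=snap("scene","s4");b=snap("top","t4")
S=manip.state();t=S["tool_pos"];print(t,S["contact_force"]); H=t+.0206*n
s=np.arange(-.05,.022,.003)
print("s(mm) ",(s*1000).round().astype(int).tolist())
for d in(.09,.13,.16,.19):
    for z in(.031,.048):
        print(d,z,"top",prof("top","t4",H,d,z,s).tolist());print("      scene",prof("scene","s4",H,d,z,s).tolist())
a=cv2.resize(a[190:290,190:290],None,fx=4,fy=4,interpolation=cv2.INTER_CUBIC);b=cv2.resize(b[130:230,170:270],None,fx=4,fy=4,interpolation=cv2.INTER_CUBIC)
cv2.imwrite("pics/v5.png",np.hstack([a,b]))
```

```text
[ 0.53384768 -0.06280482  0.13450626] [ 2.42114587 -0.45120879  5.61093499]
s(mm)  [-50, -47, -44, -41, -38, -35, -32, -29, -26, -23, -20, -17, -14, -11, -8, -5, -2, 1, 4, 7, 10, 13, 16, 19, 22]
0.09 0.031 top [163, 148, 133, 126, 123, 122, 122, 124, 132, 140, 144, 142, 135, 123, 109, 108, 113, 123, 135, 143, 141, 117, 85, 60, 45]
      scene [161, 152, 112, 81, 74, 71, 72, 66, 97, 134, 143, 144, 156, 158, 145, 135, 130, 131, 152, 173, 180, 181, 181, 179, 180]
0.09 0.048 top [161, 144, 130, 126, 123, 122, 122, 126, 134, 142, 144, 140, 130, 115, 100, 89, 89, 96, 103, 107, 101, 82, 59, 47, 42]
      scene [174, 178, 178, 175, 164, 140, 120, 110, 100, 123, 129, 146, 154, 142, 131, 147, 160, 151, 131, 131, 145, 168, 180, 180, 180]
0.13 0.031 top [150, 134, 126, 124, 122, 120, 121, 133, 142, 146, 143, 136, 122, 110, 110, 122, 140, 157, 168, 174, 176, 173, 162, 140, 107]
      scene [176, 155, 137, 136, 141, 151, 157, 158, 155, 146, 143, 144, 161, 158, 138, 128, 130, 139, 162, 176, 180, 179, 180, 181, 180]
0.13 0.048 top [148, 133, 126, 123, 121, 119, 122, 133, 142, 145, 141, 132, 119, 109
[... 609 characters left out ...]
148]
      scene [172, 180, 181, 175, 155, 138, 138, 161, 160, 158, 159, 157, 140, 121, 135, 153, 154, 141, 132, 131, 152, 173, 180, 180, 180]
0.19 0.031 top [131, 125, 124, 124, 124, 124, 129, 137, 144, 148, 147, 140, 129, 121, 120, 133, 148, 162, 171, 176, 177, 177, 176, 177, 176]
      scene [166, 150, 137, 136, 149, 159, 160, 160, 160, 155, 136, 135, 156, 155, 136, 128, 131, 146, 172, 180, 180, 180, 180, 181, 180]
0.19 0.048 top [130, 125, 124, 124, 124, 126, 132, 139, 145, 148, 146, 138, 128, 122, 124, 137, 152, 164, 172, 176, 177, 177, 177, 177, 177]
      scene [179, 179, 178, 166, 151, 135, 140, 149, 157, 158, 159, 161, 137, 130, 147, 156, 150, 136, 131, 139, 162, 176, 179, 180, 180]
```

View pics/v5.png

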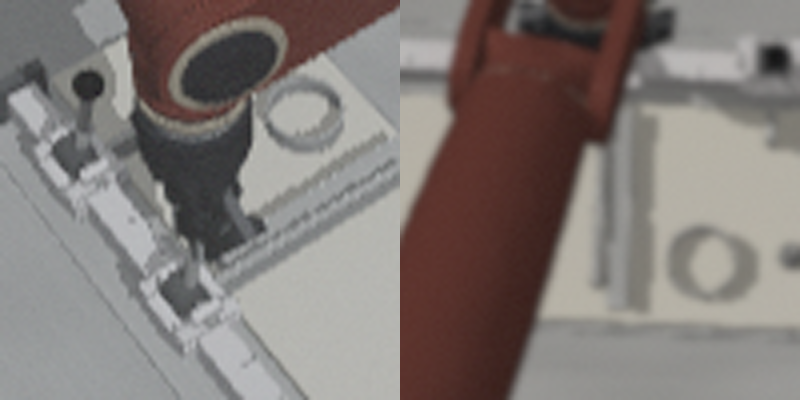

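The gap is about 4–7 mm in both views, and the bar hasn't moved. I'll close in another 3 mm and dwell, then work out the arc for the flip.

Emit:
apply_moves(moves=[[1,0,0,1.5,0,0,0],[1,0,0,1.5,0,0,0],[1,0,0,0,0,0,0],[1,0,0,0,0,0,0],[1,0,0,0,0,0,0]])

```text
time: 7.15
tool_pos: [0.5336, -0.0653, 0.1345]
tool_rot: [0.028, -0.03, -0.706, 0.707]
contact_force: [2.1, 2.5, 6.4]
gripper_width: 0.248
```

Run:
```python
import numpy as np
t=np.linspace(-.26,1.43,21);P=80*np.c_[-np.sin(t),-np.cos(t)]
print(np.diff(P,axis=0).round(1).tolist(),P[-1]-P[0])
```

```text
[[-6.6, -1.5], [-6.7, -0.9], [-6.7, -0.3], [-6.8, 0.2], [-6.7, 0.8], [-6.6, 1.4], [-6.5, 1.9], [-6.3, 2.5], [-6.1, 3.0], [-5.8, 3.5], [-5.5, 4.0], [-5.1, 4.4], [-4.7, 4.8], [-4.3, 5.2], [-3.8, 5.6], [-3.4, 5.9], [-2.9, 6.1], [-2.3, 6.3], [-1.8, 6.5], [-1.2, 6.6]] [-99.77480898  66.08466978]
```

Emit:
apply_moves(moves=[[1,-6.6,-1.5,0,0,0,0],[1,-6.7,-0.9,0,0,0,0],[1,-6.7,-0.3,0,0,0,0],[1,-6.8,0.2,0,0,0,0],[1,-6.7,0.8,0,0,0,0],[1,-6.6,1.4,0,0,0,0],[1,-6.5,1.9,0,0,0,0],[1,-6.3,2.5,0,0,0,0],[1,-6.1,3.0,0,0,0,0],[1,-5.8,3.5,0,0,0,0]])

```text
time: 8.15
tool_pos: [0.5977, -0.0704, 0.1223]
tool_rot: [0.029, -0.029, -0.706, 0.707]
contact_force: [0.7, 0.8, 0.4]
gripper_width: -0.002
```

The fingers closed fully, so the ball slipped out of the grip during the swing. I'll raise the tool and look.

Emit:
apply_moves(moves=[[1,0,-25,0,0,0,0],[1,0,-30,0,0,0,0],[1,0,-30,0,0,0,0],[1,0,-30,0,0,0,0],[1,0,0,0,0,0,0]])

```text
time: 8.65
tool_pos: [0.6, -0.0709, 0.2435]
tool_rot: [0.026, -0.032, -0.706, 0.707]
contact_force: [0.2, 0.1, 0.8]
gripper_width: -0.002
```

Run:
```python
from h import *
a=snap("scene","s6");b=snap("top","t6")
print(manip.state()["tool_pos"])
a=cv2.resize(a[190:290,180:280],None,fx=4,fy=4,interpolation=cv2.INTER_CUBIC);b=cv2.resize(b[110:210,170:270],None,fx=4,fy=4,interpolation=cv2.INTER_CUBIC)
cv2.imwrite("pics/v6.png",np.hstack([a,b]))
```

```text
[ 0.59766817 -0.07032434  0.23818995]
```

View pics/v6.png

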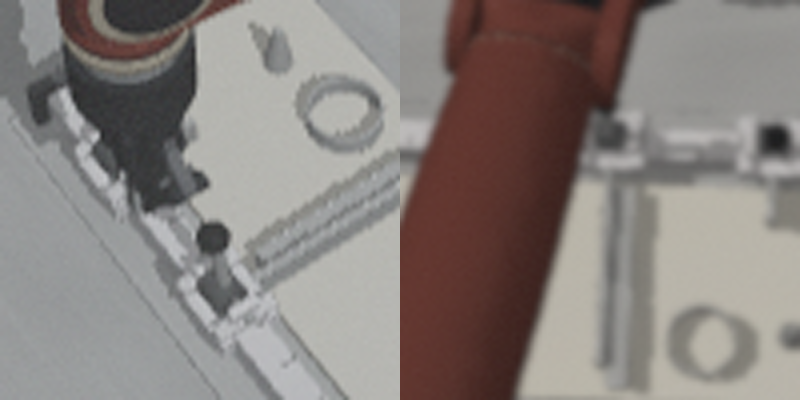

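The plate is at the bar with a thin gap, and the lever is still up, knob at scene (233,249.5). I'll measure the knob again.

Run:
```python
from h import *
im=cv2.imread("pics/s6.png").max(2); x,y,r=233,249,7
w=im[y-r:y+r+1,x-r:x+r+1].astype(int)
nn,l,st,ce=cv2.connectedComponentsWithStats((w<w.min()+30).astype(np.uint8))
i=1+np.argmin([np.hypot(*(q-r)) for q in ce[1:]]);c=ce[i]+[x-r,y-r];print(c,st[i],w.min())
for z in(.130,.134,.137):print(z,on_z("scene",c,z).round(4))
im=cv2.imread("pics/s0.png").max(2)
p=on_z("scene",c,.134);print("from start:",p-on_z("scene",(278.6,296.8),.134), "rel tool n,u:",(p-manip.state()["tool_pos"])@n,(p-manip.state()["tool_pos"])@u)
print(togo(p-.045*n+[0,0,.1]))
```

```text
[232.63461538 249.15384615] [ 3  4  8  8 52] 60
0.13 [ 0.5526 -0.073   0.13  ]
0.134 [ 0.554 -0.071  0.134]
0.137 [ 0.555  -0.0695  0.137 ]
from start: [ 0.00427576 -0.18946705  0.        ] rel tool n,u: -0.0434717445534531 -0.004270088709459107
[88.5  4.1  4.3]
```

The carriage stayed in place and the lever is roughly upright, with the ball right above the hinge at about (0.554, -0.070, 0.136). I'll push it over with the closed fingers, from the robot's side, then press it down from above.

Emit:
apply_moves(moves=[[1,30,0,4,0,0,0],[1,30,0,0,0,0,0],[1,28,0,0,0,0,0],[1,0,0,0,0,0,0],[1,0,35,0,0,0,0],[1,0,35,0,0,0,0],[1,0,30,0,0,0,0],[1,0,10,0,0,0,0],[1,0,0,0,0,0,0]])

```text
time: 9.65
tool_pos: [0.5078, -0.0665, 0.1249]
tool_rot: [-0.031, 0.027, 0.707, -0.706]
contact_force: [-0.2, -0.3, 0.3]
gripper_width: -0.003
```

Emit:
apply_moves(moves=[[1,-6,0,0,0,0,0],[1,-6,0,0,0,0,0],[1,-6,0,0,0,0,0],[1,-6,0,0,0,0,0],[1,-6,0,0,0,0,0],[1,-6,0,0,0,0,0],[1,-6,0,0,0,0,0],[1,-6,0,0,0,0,0],[1,-6,-1,0,0,0,0],[1,-6,-1,0,0,0,0],[1,-6,-1,0,0,0,0],[1,-6,-1,0,0,0,0],[1,0,0,0,0,0,0]])

```text
time: 10.95
tool_pos: [0.5819, -0.073, 0.132]
tool_rot: [0.029, -0.029, -0.707, 0.707]
contact_force: [-1.4, 0.4, -0.2]
gripper_width: 0.002
```

Run:
```python
from h import *
a=snap("scene","s7")
S=manip.state();print(S["tool_pos"],S["contact_force"]);t=S["tool_pos"]
print(proj("scene",[t,t-[0,0,.019]]+[np.array([.5545,-.07,.056])+.08*(np.sin(q)*n+np.cos(q)*np.array([0,0,1])) for q in(0,.4,.7,.9)]).round(1).tolist())
cv2.imwrite("pics/v7.png",cv2.resize(a[200:300,170:290],None,fx=5,fy=5,interpolation=cv2.INTER_CUBIC))
```

```text
[ 0.58190345 -0.07297482  0.13222367] [-1.01598138 -0.18522239  0.68278792]
[[224.3, 254.6], [224.6, 258.0], [232.7, 249.1], [223.3, 255.9], [217.4, 261.8], [214.3, 265.8]]
```

View pics/v7.png

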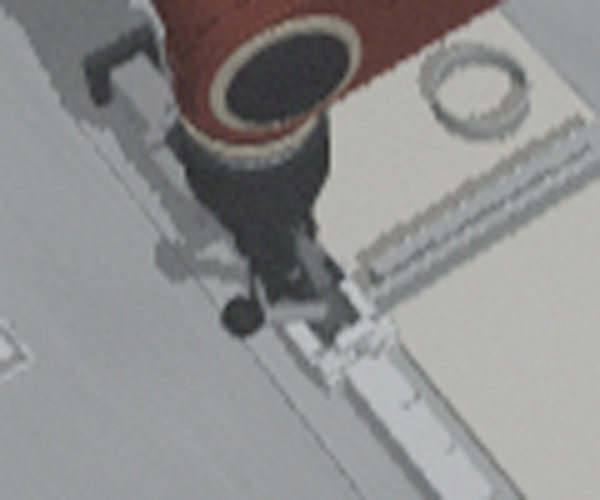

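The lever is at about θ≈0.7 past vertical, with the knob at scene (218,263), and the plate is at the bar. Next I'll go above the ball and press down.

Emit:
apply_moves(moves=[[1,0,-20,0,0,0,0],[1,0,-18,0,0,0,0],[1,-20,0,0,0,0,0],[1,-20,0,0,0,0,0],[1,0,10,0,0,0,0],[1,0,8,0,0,0,0],[1,-1,5,0,0,0,0],[1,-1,5,0,0,0,0],[1,-1,5,0,0,0,0],[1,-1,5,0,0,0,0],[1,-1,5,0,0,0,0],[1,-1,5,0,0,0,0],[1,-1,5,0,0,0,0],[1,-1,5,0,0,0,0],[1,-1,5,0,0,0,0],[1,-1,5,0,0,0,0],[1,0,0,0,0,0,0]])

```text
time: 12.7
tool_pos: [0.6302, -0.0768, 0.1005]
tool_rot: [-0.03, 0.028, 0.707, -0.706]
contact_force: [-0.2, -0.2, 0.0]
gripper_width: 0.001
```

Emit:
apply_moves(moves=[[1,0,2,0,0,0,0],[1,0,2,0,0,0,0],[1,0,2,0,0,0,0],[1,0,0,0,0,0,0]])

```text
time: 13.1
tool_pos: [0.6306, -0.0769, 0.0954]
tool_rot: [-0.029, 0.029, 0.707, -0.706]
contact_force: [0.2, 0.9, 0.2]
gripper_width: -0.001
```

Run:
```python
from h import *
a=snap("scene","s8")
S=manip.state();t=S["tool_pos"];print(t,S["contact_force"])
print(proj("scene",[t-[0,0,.019]]+[np.array([.5545,-.07,.056])+.08*(np.sin(q)*n+np.cos(q)*np.array([0,0,1])) for q in(.7,1.,1.2,1.39)]).round(1).tolist())
w=a.max(2)[240:300,180:240]
nn,l,st,ce=cv2.connectedComponentsWithStats((w<85).astype(np.uint8))
for i in range(1,nn):
    if st[i,4]>15:print(st[i].tolist(),(ce[i]+[180,240]).round(1))
```

```text
[ 0.63065364 -0.07690055  0.09559265] [ 0.90721268 -1.23730067  0.75396534]
[[210.7, 273.2], [217.4, 261.8], [213.0, 267.8], [211.2, 271.6], [210.3, 274.8]]
[18, 0, 18, 4, 53] [205.8 241.2]
[10, 0, 33, 36, 502] [208.3 257.8]
```

Emit:
apply_moves(moves=[[1,0,-25,0,0,0,0],[1,0,-35,0,0,0,0],[1,0,-40,0,0,0,0],[1,0,-20,0,0,0,0],[1,0,0,0,0,0,0]])

```text
time: 13.65
tool_pos: [0.6331, -0.0775, 0.2212]
tool_rot: [0.026, -0.032, -0.706, 0.707]
contact_force: [0.9, -0.1, 0.1]
gripper_width: -0.006
```

Run:
```python
from h import *
a=snap("scene","s9");b=snap("top","t9")
S=manip.state();t=S["tool_pos"];print(t)
for q in(.7,1.,1.2,1.39):
  P=np.array([.5545,-.07,.056])+.08*(np.sin(q)*n+np.cos(q)*np.array([0,0,1]));print(q,proj("scene",P).round(1),proj("top",P).round(1))
for im,x0,y0 in((a,180,240),):
  w=im.max(2)[y0:y0+60,x0:x0+60]
  nn,l,st,ce=cv2.connectedComponentsWithStats((w<85).astype(np.uint8))
  for i in range(1,nn):
    if st[i,4]>15:print(st[i].tolist(),(ce[i]+[x0,y0]).round(1))
a=cv2.resize(a[200:300,180:280],None,fx=4,fy=4,interpolation=cv2.INTER_CUBIC);b=cv2.resize(b[110:210,170:270],None,fx=4,fy=4,interpolation=cv2.INTER_CUBIC)
cv2.imwrite("pics/v9.png",np.hstack([a,b]))
```

```text
[ 0.63072721 -0.07695266  0.21569985]
0.7 [[217.4 261.8]] [[223.1 121.7]]
1.0 [[213.  267.8]] [[223.7 119.1]]
1.2 [[211.2 271.6]] [[224.  118.4]]
1.39 [[210.3 274.8]] [[224.3 118.7]]
[18, 0, 16, 13, 128] [205.5 245.4]
[35, 20, 8, 7, 47] [218.2 262.9]
```

The lever is still at θ≈0.68 (knob at scene (218,263)). My press came down too far out and missed the ball on its far side. Pushing contact put the ball at x≈0.605, so I'll centre over that and come down onto it, watching the force.

Emit:
apply_moves(moves=[[1,12,0,-3,0,0,0],[1,12,0,0,0,0,0],[1,0,25,0,0,0,0],[1,0,20,0,0,0,0],[1,0,12,0,0,0,0],[1,0,6,0,0,0,0],[1,0,3,0,0,0,0],[1,0,3,0,0,0,0]])

```text
time: 14.55
tool_pos: [0.6075, -0.0721, 0.1473]
tool_rot: [0.029, -0.029, -0.706, 0.707]
contact_force: [0.3, 0.1, -0.1]
gripper_width: 0.0
```

Emit:
apply_moves(moves=[[1,-2,3.5,0,0,0,0],[1,-2,3.5,0,0,0,0],[1,-2.5,3,0,0,0,0],[1,-2.5,3,0,0,0,0]])

```text
time: 14.95
tool_pos: [0.6175, -0.0729, 0.135]
tool_rot: [0.028, -0.03, -0.706, 0.707]
contact_force: [2.2, 0.2, 4.2]
gripper_width: -0.002
```

Run:
```python
from h import *
a=snap("scene","s10")
S=manip.state();t=S["tool_pos"];print(t,S["contact_force"])
cv2.imwrite("pics/v10.png",np.hstack([cv2.resize(cv2.imread(f"pics/{f}.png")[225:295,185:265],None,fx=5,fy=5,interpolation=cv2.INTER_CUBIC) for f in("s9","s10")]))
```

```text
[ 0.61776919 -0.07289641  0.13448111] [ 2.87331139 -0.17005832  4.17235205]
```

View pics/v10.png

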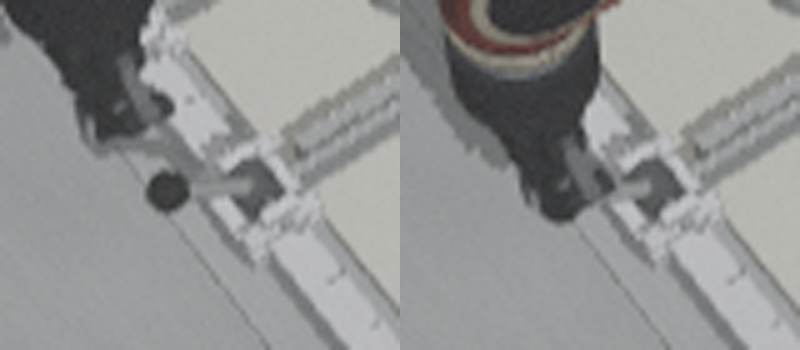

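The knob is under the tip, but the force (+x, +z) shows I'm on its far side. I'll lift, shift back 17 mm, and press from the near upper side, following the arc.

Emit:
apply_moves(moves=[[1,0,-9,0,0,0,0],[1,0,-9,0,0,0,0],[1,9,0,0,0,0,0],[1,8,0,0,0,0,0],[1,0,5,0,0,0,0],[1,-3.5,3.5,0,0,0,0],[1,-3.5,3,0,0,0,0],[1,-2.5,3,0,0,0,0],[1,-2.5,3,0,0,0,0]])

```text
time: 15.9
tool_pos: [0.6114, -0.0723, 0.1337]
tool_rot: [-0.029, 0.029, 0.707, -0.706]
contact_force: [-1.3, -0.1, 1.8]
gripper_width: 0.001
```

The force now points along the swing at about 2.2 N, so I'll continue the arc.

Emit:
apply_moves(moves=[[1,-2.5,3.2,0,0,0,0],[1,-2.5,3.2,0,0,0,0],[1,-2.2,3.4,0,0,0,0],[1,-2,3.5,0,0,0,0],[1,-2,3.6,0,0,0,0],[1,-1.8,3.7,0,0,0,0]])

```text
time: 16.5
tool_pos: [0.6248, -0.0733, 0.1139]
tool_rot: [-0.028, 0.03, 0.707, -0.706]
contact_force: [0.2, 1.6, 3.6]
gripper_width: -0.003
```

Emit:
apply_moves(moves=[[1,-1.2,3.5,0,0,0,0],[1,-1,3.5,0,0,0,0],[1,-1,3.5,0,0,0,0],[1,-0.5,3,0,0,0,0],[1,0,2,0,0,0,0],[1,0,2,0,0,0,0],[1,0,0,0,0,0,0]])

```text
time: 17.2
tool_pos: [0.6289, -0.074, 0.1004]
tool_rot: [0.028, -0.029, -0.706, 0.707]
contact_force: [-5.0, 1.7, 19.9]
gripper_width: 0.001
```

At 20 N the tip stands at 81 mm, matching the locked ball's top (71+12 mm), so this is the end stop. I'll lift away and check.

Emit:
apply_moves(moves=[[1,0,-5,0,0,0,0],[1,0,-20,0,0,0,0],[1,0,-35,0,0,0,0],[1,0,-40,0,0,0,0],[1,30,-30,0,0,0,0],[1,45,0,0,0,0,0],[1,45,0,0,0,0,0],[1,0,0,0,0,0,0],[1,0,0,0,0,0,0]])

```text
time: 18.1
tool_pos: [0.5063, -0.0638, 0.2243]
tool_rot: [0.03, -0.028, -0.707, 0.707]
contact_force: [0.3, -0.3, -0.0]
gripper_width: 0.001
```

Run:
```python
from h import *
a=snap("scene","s11");b=snap("top","t11")
print(manip.state()["tool_pos"])
H0=np.array([.5545,-.07,.056])
for q in(.7,1.,1.2,1.39):
  P=H0+.08*(np.sin(q)*n+np.cos(q)*np.array([0,0,1]));print(q,proj("scene",P).round(1),proj("top",P).round(1))
for im,x0,y0,th in((a,190,255,85),(b,205,105,90)):
  w=im.max(2)[y0:y0+35,x0:x0+35]
  nn,l,st,ce=cv2.connectedComponentsWithStats((w<th).astype(np.uint8))
  for i in range(1,nn):
    if st[i,4]>6:print(st[i].tolist(),(ce[i]+[x0,y0]).round(1))
s=np.arange(-.045,.015,.003);print((s*1000).round().astype(int).tolist())
for d in(.13,.16,.19):
  print(d,"top .031",prof("top","t11",H0,d,.031,s).tolist());print("   top .048",prof("top","t11",H0,d,.048,s).tolist())
  print("   same line before slide (t3), .031",prof("top","t3",H0,d,.031,s).tolist());print("  scene .048",prof("scene","s11",H0,d,.048,s).tolist())
a=cv2.resize(a[200:300,180:280],None,fx=4,fy=4,interpolation=cv2.INTER_CUBIC);b=cv2.resize(b[100:200,170:270],None,fx=4,fy=4,interpolation=cv2.INTER_CUBIC)
cv2.imwrite("pics/v11.png",np.hstack([a,b]))
```

```text
[ 0.50835214 -0.06413339  0.22569755]
0.7 [[217.4 261.8]] [[223.1 121.7]]
1.0 [[213.  267.8]] [[223.7 119.1]]
1.2 [[211.2 271.6]] [[224.  118.4]]
1.39 [[210.3 274.8]] [[224.3 118.7]]
[20, 15, 8, 8, 46] [213.1 273.6]
[0, 0, 34, 35, 713] [221.3 125.5]
[-45, -42, -39, -36, -33, -30, -27, -24, -21, -18, -15, -12, -9, -6, -3, 0, 3, 6, 9, 12]
0.13 top .031 [151, 137, 127, 123, 122, 120, 120, 128, 136, 139, 135, 122, 107, 105, 117, 136, 153, 165, 172, 175]
   top .048 [150, 134, 126, 123, 122, 121, 121, 129, 137, 138, 131, 117, 105, 105, 122, 142, 159, 169, 174, 176]
   same line before slide (t3), .031 [151, 136, 126, 123, 122, 118, 120, 130, 139, 144, 146, 146, 147, 152, 161, 169, 173, 175, 176, 175]
  scene .048 [178, 179, 178, 167, 147, 136, 137, 144, 152, 157, 156, 148, 124, 136, 151, 154, 141, 131, 130, 138]
0.16 top .031 [142, 130, 124, 122, 122, 124, 131, 140, 145, 146, 141, 129, 118, 117, 127, 141, 152, 163, 170, 175]
   top .048 [142, 130, 124, 123, 122, 125, 134, 142, 146, 145, 139, 124, 116, 121, 134, 146, 158, 167, 173, 175]
   same line before slide (t3), .031 [142, 129, 123, 124, 122, 124, 129, 137, 144, 146, 147, 148, 153, 160, 168, 174, 175, 175, 175, 174]
  scene .048 [170, 177, 178, 174, 162, 142, 137, 154, 163, 159, 157, 147, 132, 142, 157, 155, 137, 133, 135, 153]
0.19 top .031 [131, 125, 123, 123, 122, 123, 125, 134, 142, 142, 134, 123, 112, 115, 131, 148, 162, 170, 174, 175]
   top .048 [130, 124, 123, 123, 123, 124, 128, 137, 143, 141, 131, 120, 114, 120, 136, 152, 164, 171, 175, 175]
   same line before slide (t3), .031 [131, 125, 123, 122, 122, 123, 126, 136, 144, 147, 149, 152, 157, 165, 172, 175, 176, 177, 176, 174]
  scene .048 [179, 179, 179, 176, 158, 136, 139, 151, 165, 158, 157, 148, 137, 146, 164, 161, 138, 129, 137, 157]
```

Both views agree that the bar's edge hasn't moved and that the gap is about 1–5 mm. The knob in the scene image is near the locked position, but I want an unobstructed check from both cameras, so I'll move the arm aside.

Emit:
apply_moves(moves=[[1,20,-10,40,0,0,0],[1,20,-10,40,0,0,0],[1,0,0,40,0,0,0],[1,0,0,40,0,0,0],[1,0,0,40,0,0,0],[1,0,0,30,0,0,0],[1,0,0,0,0,0,0]])

```text
time: 18.9
tool_pos: [0.4497, -0.2937, 0.2459]
tool_rot: [0.031, -0.03, -0.706, 0.707]
contact_force: [-0.4, 0.5, -0.6]
gripper_width: -0.001
```

Run:
```python
from h import *
a=snap("scene","s12");b=snap("top","t12")
print(manip.state()["tool_pos"]);C={}
for k,im,x0,y0,th in(("s",a,195,260,90),("t",b,212,106,90)):
  w=im.max(2)[y0:y0+26,x0:x0+26]; print(w.min())
  nn,l,st,ce=cv2.connectedComponentsWithStats((w<w.min()+35).astype(np.uint8))
  for i in range(1,nn):
    if st[i,4]>4:print(k,st[i].tolist(),(ce[i]+[x0,y0]).round(1)); C[k]=ce[i]+[x0,y0]
print(tri(C["s"],C["t"]))
for z in(.071,.085):print(z,on_z("scene",C["s"],z).round(4),on_z("top",C["t"],z).round(4))
# carriage rail position reference: short knob unchanged
```

```text
[ 0.44994895 -0.2906751   0.24576502]
56
s [15, 10, 8, 8, 50] [213.2 273.5]
34
t [9, 14, 5, 4, 16] [223.  121.5]
(array([ 0.62344134, -0.07304334,  0.07072998]), np.float64(0.0034640782124535628))
0.071 [ 0.6246 -0.0743  0.071 ] [ 0.6221 -0.0718  0.071 ]
0.085 [ 0.6281 -0.0677  0.085 ] [ 0.6175 -0.0724  0.085 ]
```

Triangulation puts the ball 70.7 mm up, and the locked height is 71 mm. The two views agree within 3.5 mm at that height, against more than 11 mm at 85 mm. The lever is locked and the arm is clear, so I'll hand in.

```bash
python3 -c "
from plant import manip
print(manip.job_done(), manip.state()['time'])"
```

```text
the job is handed in; nothing more can be done
the job is handed in; nothing more can be done
```

I slid the long-fence carriage about 184 mm along its rail until the plate was at the bar, then flipped its cam lever over to the end stop. The job was handed in at about 19 s, and no verdict was reported.

**Flip:** Two attempts failed before it worked. The gripped ball slipped out early in the first swing. My first press from above then missed the ball on its far side. I finished by pushing with closed fingers from the robot's side and then pressing down from above, ending at about 20 N.

**Last checks:**
- **Lever:** the ball triangulated at 70.7 mm up, against 71 mm for locked. The two camera rays missed each other by 3.5 mm. The scene camera alone put the knob about 3 px from where I predicted it for locked, nearer 1.2 to 1.39 rad past vertical (1.46 to 1.65 on the joint).
- **Bar:** its edge shows in the same place as before the last part of the slide, so it did not move measurably.
- **Gap:** the plate-to-bar gap is about 1–5 mm; the two cameras differ by around 4–5 mm in absolute position along the rail. I made this check just before moving the arm aside and did not repeat it afterwards.
- **Arm:** it was clear of everything at hand-in, with contact force near zero.

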